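# Find the full core bottle by its weight and tip it loose

### The job

Two of the three identical sample bottles hold only small rock chips and one holds a whole rock core: find the heaviest by feeling its weight in the gripper. Turn only that bottle upside down in the air to loosen its core, then stand it upright, wholly on the white glass pane of the wooden inspection box. Do not drop any bottle; leave the other two standing upright in the steel tray, and leave everything else where it is.

Things in the scene. Friction and masses are not known exactly. Their poses are not given: they have to be found in the camera images.
- bottle_a: closed opaque white plastic bottle, grey cap, upright in the tray; all three look alike. Square body 56 by 56 mm, 92 mm high, sides along its x and y, then neck and 48 mm cap, 116 mm overall. Origin: centre of underside, z up. Grip flat across two sides about 50 mm up, 40 to 60 N. One loose rock core inside shifts by 5 to 55 mm when it is turned.
- bottle_b: closed opaque white plastic bottle, grey cap, upright in the tray; all three look alike. Square body 56 by 56 mm, 92 mm high, sides along its x and y, then neck and 48 mm cap, 116 mm overall. Origin: centre of underside, z up. Grip flat across two sides about 50 mm up, 40 to 60 N. One bottle weighs 370 to 450 g in all, the other two 130 to 230 g each; which one cannot be seen and varies.
- bottle_c: closed opaque white plastic bottle, grey cap, upright in the tray; all three look alike. Square body 56 by 56 mm, 92 mm high, sides along its x and y, then neck and 48 mm cap, 116 mm overall. Origin: centre of underside, z up. Grip flat across two sides about 50 mm up, 40 to 60 N. One loose rock core inside shifts by 5 to 55 mm when it is turned.
- tray: fixed shallow steel tray, 130 mm (x) by 400 mm (y), floor 5 mm above the table, rim 22 mm high and 5 mm thick. Origin at the centre of its underside on the table, z up. The three bottles stand in a row along its y axis, about 130 mm apart and square to it within about 9 degrees, with a thin steel probe along the floor on its +x side.
- board: fixed wooden seed-inspection box, 260 mm (x) by 340 mm (y) by 100 mm high, closed, with a drawer front and a wooden knob on its -x face (not used). Origin at the centre of its underside on the table, z up.
- pane (a point): centre of the top face of the white glass pane set in the top of the inspection box, 102 mm above the table; axes as the box. The pane is 140 mm (x) by 160 mm (y) and stands 2 mm above the wood. It lies towards the -y end of the box top.
- dish: bystander: shallow glass dish, 70 mm in diameter, 16 mm high, on the box top beyond the +y edge of the pane. Origin under its centre.
- probe: bystander: steel probe rod, 8 mm thick, about 190 mm long, lying along y on the tray floor behind the bottles (+x side). Origin on its underside at mid-length.
- seed_jar: bystander: amber glass jar with an orange lid, 80 mm in diameter, 110 mm high, on the table beyond the tray. Origin under its centre.
- lens: bystander: hand lens, 72 mm round rim with a black handle towards its -y, about 160 mm long, lying on the table. Origin under the centre of its rim.

How it is judged:
On the way:
1. the heaviest bottle, held in the fingers clear of everything, is turned upside down (at least 120 degrees from upright) while the two lighter ones stand in the tray (((angle between bottle_a's own z axis and vertical above 2.1 rad and height (world z) of bottle_a above 0.06 m and contact force between bottle_a and the fingers above 0.3 N and contact force between bottle_b and tray between 0.4 and 2.8 N and angle between each of bottle_b, bottle_c's own z axis and vertical below 0.15 rad and contact force between bottle_c and tray between 0.4 and 2.8 N) or (angle between bottle_b's own z axis and vertical above 2.1 rad and height (world z) of bottle_b above 0.06 m and contact force between bottle_b and the fingers above 0.3 N and contact force between bottle_a and tray between 0.4 and 2.8 N and angle between each of bottle_a, bottle_c's own z axis and vertical below 0.15 rad and contact force between bottle_c and tray between 0.4 and 2.8 N) or (angle between bottle_c's own z axis and vertical above 2.1 rad and height (world z) of bottle_c above 0.06 m and contact force between bottle_c and the fingers above 0.3 N and contact force between bottle_a and tray between 0.4 and 2.8 N and angle between each of bottle_a, bottle_b's own z axis and vertical below 0.15 rad and contact force between bottle_b and tray between 0.4 and 2.8 N))), for 0.2 s.
At the end, for the whole second after the job is handed in: The heaviest bottle stands upright (within 0.1 rad) and at rest with its whole foot on the glass pane (its centre within 45 mm in x and 55 mm in y of the pane's centre, in the box's axes); the two lighter bottles stand upright and at rest on the tray floor; the fingers touch nothing (((contact force between bottle_a and board above 3 N and angle between bottle_a's own z axis and vertical below 0.1 rad and linear speed of each of bottle_a, bottle_b, bottle_c below 0.03 m/s and x of bottle_a in the frame of pane between -0.045 and 0.045 m and y of bottle_a in the frame of pane between -0.055 and 0.055 m and contact force between bottle_b and tray between 0.4 and 2.8 N and angle between each of bottle_b, bottle_c's own z axis and vertical below 0.15 rad and contact force between bottle_c and tray between 0.4 and 2.8 N) or (contact force between bottle_b and board above 3 N and angle between bottle_b's own z axis and vertical below 0.1 rad and linear speed of each of bottle_b, bottle_a, bottle_c below 0.03 m/s and x of bottle_b in the frame of pane between -0.045 and 0.045 m and y of bottle_b in the frame of pane between -0.055 and 0.055 m and contact force between bottle_a and tray between 0.4 and 2.8 N and angle between each of bottle_a, bottle_c's own z axis and vertical below 0.15 rad and contact force between bottle_c and tray between 0.4 and 2.8 N) or (contact force between bottle_c and board above 3 N and angle between bottle_c's own z axis and vertical below 0.1 rad and linear speed of each of bottle_c, bottle_a, bottle_b below 0.03 m/s and x of bottle_c in the frame of pane between -0.045 and 0.045 m and y of bottle_c in the frame of pane between -0.055 and 0.055 m and contact force between bottle_a and tray between 0.4 and 2.8 N and angle between each of bottle_a, bottle_b's own z axis and vertical below 0.15 rad and contact force between bottle_b and tray between 0.4 and 2.8 N))).
It fails at once if a bottle other than the heaviest is tipped more than 70 degrees while the heaviest stands on the tray or the box ((angle between bottle_a's own z axis and vertical above 1.2 rad and (contact force between any of bottle_b, bottle_c and tray above 3.2 N or contact force between any of bottle_b, bottle_c and board above 3.2 N)) or (angle between bottle_b's own z axis and vertical above 1.2 rad and (contact force between any of bottle_a, bottle_c and tray above 3.2 N or contact force between any of bottle_a, bottle_c and board above 3.2 N)) or (angle between bottle_c's own z axis and vertical above 1.2 rad and (contact force between any of bottle_a, bottle_b and tray above 3.2 N or contact force between any of bottle_a, bottle_b and board above 3.2 N))).
It fails at once if a bottle is dropped: it moves faster than 0.5 m/s without the fingers touching it (a fall of more than about 13 mm) ((linear speed of bottle_a above 0.5 m/s and contact force between bottle_a and the fingers below 0.02 N) or (linear speed of bottle_b above 0.5 m/s and contact force between bottle_b and the fingers below 0.02 N) or (linear speed of bottle_c above 0.5 m/s and contact force between bottle_c and the fingers below 0.02 N)).
It fails at once if the dish, probe, seed jar or hand lens is moved more than 30 mm (distance of any of dish, probe, seed_jar, lens from where it was at the start of the episode above 0.03 m).
It also fails if it takes over 72 s, if anything falls off the work surface, if the arm or the gripper's body presses on something with over 40 N, if the wrist force passes 120 N, or if a joint passes its speed limit or range.

### The arm

A 6-joint arm with a two-finger parallel gripper is mounted at the origin on the work surface. World frame = base frame: x ahead of the robot, y to its left, z up, the work surface at z = 0. Lengths are in m, angles in rad, forces in N, time in s.
With the tool pointing down it reaches from about 0.2 to 0.875 m from the base axis. Payload 3.4 kg.
Tool frame: the origin (TCP) lies between the finger pads; the fingertips stand 19 mm ahead of it and the grasp point (between the pads) is the TCP; z points along the fingers, y is the line along which they close (so a half turn about z gives the same grasp; the last joint's range is limited). The gripper opens to 94 mm and grips with 3 to 60 N. Pads are 16 mm wide; open, the fingers measure 119 mm over their backs; the gripper's body (75 mm by 177 mm) begins 78 mm behind the grasp point.
Start: joints at [-1.337, 0.276, 1.505, -0, 1.361, -0.121], TCP at [0.2, -0.539, 0.224] pointing down, gripper open.
Joint ranges: [-2.89, 2.89], [-0.75, 2.08], [0.22, 2.7], [-1.18, 4.32], [0.11, 2.71], [-2.7, 2.7]. Speed limits (rad/s): [2.57, 2.57, 3.14, 3.14, 3.14, 3.14].

### API

Orientations are given as a unit quaternion [x, y, z, w].
In Python, from station import state, vision, env gives the robot as it stands.
- The arm moves only by the tool move_arm, never from a script. Its argument "increments" is a list of rows, each a list of 6 numbers: the shift along the tool's x, y, z scaled (see below), then the turn, a rotation vector about the tool's x, y, z scaled (see below). A call has 1 to 8 rows; each row shifts and turns the commanded pose from where the row before left it, along the tool's axes as they then stand; what a row does not reach is not made up. The controller multiplies each number of a shift by 20 mm and each number of a turn by 2 pi rad. A row lasts 1/10 s, in which the tool goes at most 50 mm and 8.59 degrees, less where a joint would pass 70% of its speed; a pose out of reach is approached as far as the arm can. A call with a number of a shift or a turn outside -1 to 1 is refused whole. A call with a gripper value outside its range is refused whole. "jaw" is the opening, from 0 (shut) to 1 (fully open), set as the call begins (left out, the last holds). The fingers move at their own pace and stop on an object; "grip_force" is the grip in N (left out, the last holds). Time passes only in rows, so rows that do not move let the fingers close. It gives the time, the measured TCP pose, the force, the opening and the grip force at its end, in the units of the state.
- state(): the state, without advancing time (a new reading comes with each control period).
- vision.camera(name): name is "side" or "top"; returns a dict with "image" (480x640x3 uint8, blue, green, red), "mtx" (3x3 intrinsics, pixels), "camera_from_world" (4x4, takes a point from world to camera coordinates). Camera axes: x right, y up, looking along -z (the intrinsics and any distortion apply to the point x, -y, -z); pixel columns grow to the right and rows downward; lengths in m; the calibration is good to about 2 mm. A picture is of the moment at which its call begins. There is no depth.
- env.close_job(): hands the job in; it is judged then, once.
The state is a dict: "clock": time; "joint_pos": joint angles; "dq": joint speeds; "tau": joint torques, N m; "tool_pos": TCP position; "orientation": TCP orientation; "contact_force": force on the tool from outside, world axes, zero at the start; "moment": the same for the moment, N m; "finger_gap": finger opening in m; "finger_force": force on a finger pad.
Only numpy, scipy, OpenCV 4.12 (cv2) and the standard library are available. Lean on these libraries where they do the work, as an engineer would, in place of code of your own. Each camera call takes 0.05 s, during which the arm holds its last target. There are 200 camera calls.

## Working session

There is one attempt and no reset: what is moved stays moved. The work goes in short steps, Python scripts to look and compute and a tool call to move; the robot and the scene stay as the last step left them, time stands still between calls to the robot, and variables do not carry over. Pictures are saved under pics/ and viewed, at most 10 in all, crops included, and the job is handed in when it is done.

Besides the shell and the picture viewer there is one more tool, called after ">>>" as name(argument=value, ...) on one line, values as JSON. move_arm: Moves the arm, as the interface text tells. Shifts and turns lie within -1 to 1; 1 stands for 20 mm of shift or 2 pi rad of turn. Its arguments: {"type":"object","properties":{"increments":{"type":"array","items":{"type":"array","items":{"type":"number","minimum":-1,"maximum":1}}},"jaw":{"type":"number"},"grip_force":{"type":"number"}},"required":["increments"]}

```bash
mkdir -p pics; ls; python3 - <<'E'
from station import state, vision
import cv2,numpy as np
print(state())
for n in("top","side"):
    c=vision.camera(n); cv2.imwrite(f"pics/{n}0.png",c["image"]); print(n,c["mtx"].round(1).tolist(),c["camera_from_world"].round(4).tolist(),[k for k in c])
    np.savez(f"{n}0.npz",**{k:c[k] for k in("image","mtx","camera_from_world")})
E
```

```text
pics
{'clock': 0.0, 'joint_pos': array([-1.33701465e+00,  2.76556686e-01,  1.50611131e+00, -2.55206682e-05,
        1.36067075e+00, -1.21025605e-01]), 'dq': array([-0.0009931 , -0.00055616, -0.00105023,  0.00068459, -0.00028402,
        0.00113333]), 'tau': array([-6.80472967e-04, -4.04578793e+01, -2.37228602e+01,  7.03318021e-02,
        3.47022491e-02, -1.28104348e-04]), 'tool_pos': array([ 0.19961076, -0.53868239,  0.22363524]), 'orientation': array([ 9.84304354e-01,  1.76477126e-01, -6.16522837e-05, -8.70959700e-04]), 'contact_force': array([-0.49576287, -0.25769366, -0.39102573]), 'moment': array([-0.01865787,  0.04625174,  0.01177703]), 'finger_force': 0.0, 'finger_gap': 0.0940825749138339}
top [[618.5, 0.0, 320.6], [0.0, 618.5, 246.2], [0.0, 0.0, 1.0]] [[0.0113, -0.9999, -0.0121, 0.0729], [0.9842, 0.0089, 0.1768, -0.6238], [-0.1767, -0.0139, 0.9842, -1.2499], [0.0, 0.0, 0.0, 1.0]] ['image', 'mtx', 'camera_from_world']
side [[587.0, 0.0, 330.4], [0.0, 587.0, 239.4], [0.0, 0.0, 1.0]] [[-0.7227, -0.6909, -0.0163, 0.4987], [0.424, -0.4618, 0.7791, -0.2932], [-0.5458, 0.5562, 0.6267, -1.0938], [0.0, 0.0, 0.0, 1.0]] ['image', 'mtx', 'camera_from_world']
```

View pics/top0.png

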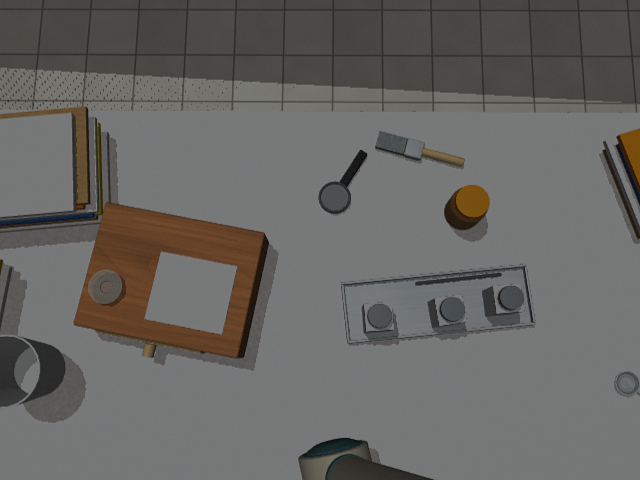

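View pics/side0.png

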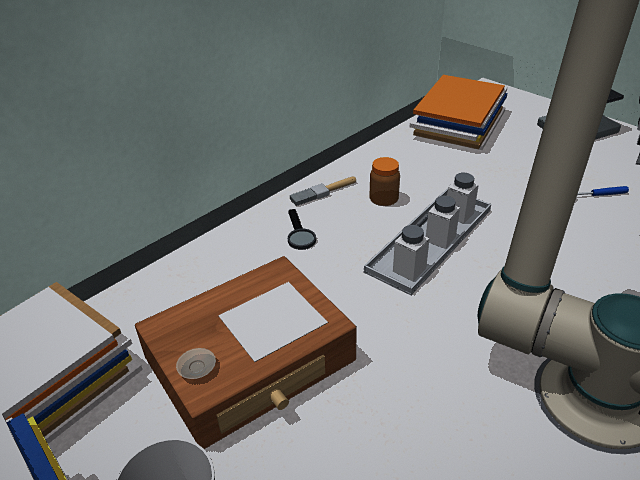

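The top view shows the caps at about (380,316), (452,309) and (511,297), the pane centre at (191,292) and the probe along (417–500, 275–284). The side view shows the caps at about (413,233), (445,203) and (464,181), and the pane at about (273,320).

```bash
cat > h.py <<'E'
import numpy as np,cv2
def load(n):
    d=np.load(n+".npz"); return d["image"],d["mtx"],d["camera_from_world"]
def proj(K,T,P):
    p=np.atleast_2d(P)@T[:3,:3].T+T[:3,3]; p=p*[1,-1,-1]; q=p@K.T; return q[:,:2]/q[:,2:]
def ray(K,T,uv):
    d=np.linalg.solve(K,[uv[0],uv[1],1])*[1,-1,-1]; R=T[:3,:3]; return -R.T@T[:3,3],R.T@d
def plane(K,T,uv,z):
    o,d=ray(K,T,uv); return o+d*(z-o[2])/d[2]
def tri(a,b):
    (o1,d1),(o2,d2)=a,b; s=np.linalg.lstsq(np.c_[d1,-d2],o2-o1,rcond=None)[0]
    p,q=o1+d1*s[0],o2+d2*s[1]; return (p+q)/2,np.linalg.norm(p-q)
E
python3 - <<'E'
from h import *
t,K1,T1=load("top0"); s,K2,T2=load("side0")
a=cv2.resize(t[260:350,335:540],None,fx=3.9,fy=3.3,interpolation=cv2.INTER_CUBIC)
b=cv2.resize(s[165:295,360:500],None,fx=2.8,fy=2.25,interpolation=cv2.INTER_CUBIC)
a=cv2.resize(t[260:350,335:540],(800,351),interpolation=cv2.INTER_CUBIC)
cv2.imwrite("pics/capt.png",a)
cv2.imwrite("pics/caps.png",cv2.resize(s[165:295,360:500],(640,594),interpolation=cv2.INTER_CUBIC))
# pane: white in both
def pane(img,win):
    x0,y0,x1,y1=win; h=cv2.cvtColor(img[y0:y1,x0:x1],cv2.COLOR_BGR2HSV)
    m=((h[...,1]<40)&(h[...,2]>120)).astype(np.uint8)
    c=max(cv2.findContours(m,0,2)[0],key=cv2.contourArea); 
    e=cv2.approxPolyDP(c,6,True).reshape(-1,2)+[x0,y0]; return e,cv2.contourArea(c)
e1,A1=pane(t,(130,235,250,345)); e2,A2=pane(s,(205,270,340,370))
print(e1.tolist(),A1,e2.tolist(),A2)
if len(e1)==4==len(e2):
    for p in e1:
        best=min((tri(ray(K1,T1,p),ray(K2,T2,q)) for q in e2),key=lambda r:r[1]); print(p,best[0].round(4),round(best[1],4), plane(K1,T1,p,.102).round(4))
# darkness of caps
for img,ws in((t,[(380,316),(452,309),(511,297)]),(s,[(413,233),(445,203),(464,181)])):
    for u,v in ws: print(img[v,u-16:u+17:2].mean(1).astype(int).tolist() if 0 else img[v,u-16:u+17:2,1].tolist())
E
```

```text
[[161, 252], [145, 317], [221, 332], [236, 267]] 5108.0 [[288, 282], [219, 315], [253, 360], [327, 322]] 4372.0
[161 252] [0.5996 0.4037 0.1023] 0.0004 [0.5998 0.4039 0.102 ]
[145 317] [0.468  0.4294 0.0999] 0.0007 [0.4676 0.4285 0.102 ]
[221 332] [0.4379 0.274  0.0991] 0.0044 [0.4395 0.2749 0.102 ]
[236 267] [0.5701 0.2494 0.1022] 0.0007 [0.5704 0.2496 0.102 ]
[47, 115, 74, 83, 82, 83, 82, 81, 82, 80, 82, 80, 77, 79, 101, 76, 117]
[93, 113, 31, 80, 80, 78, 78, 78, 75, 76, 78, 77, 74, 75, 67, 118, 115]
[120, 85, 23, 78, 75, 78, 76, 73, 75, 75, 75, 73, 73, 72, 76, 112, 59]
[194, 177, 30, 73, 92, 89, 88, 89, 88, 89, 88, 89, 88, 61, 159, 88, 94]
[193, 169, 37, 24, 96, 92, 89, 90, 87, 87, 87, 87, 92, 67, 95, 90, 93]
[188, 188, 192, 46, 34, 33, 88, 91, 91, 88, 90, 93, 34, 215, 188, 188, 187]
```

View pics/capt.png

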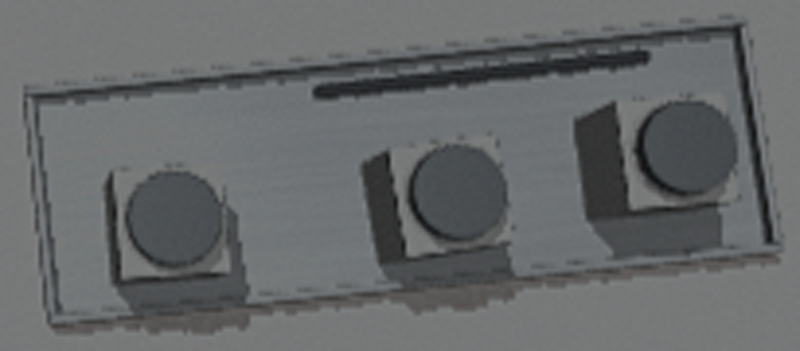

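View pics/caps.png

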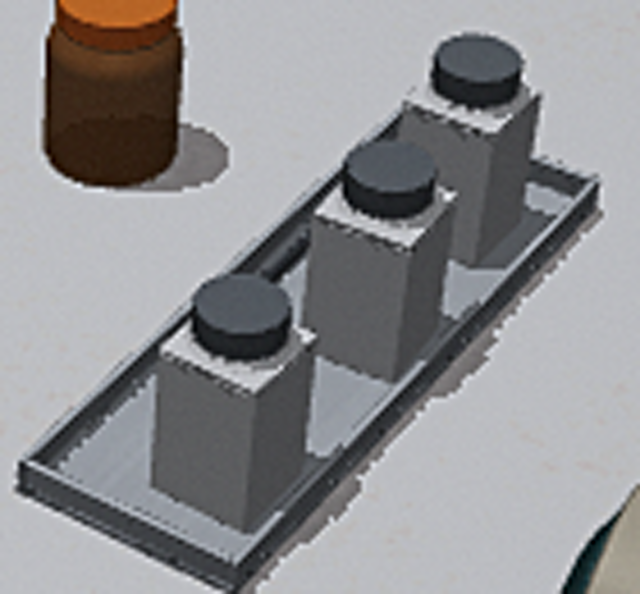

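The zoomed crops show the bottle shoulders. In capt.png the front edges are at (120,279)-(230,269), (404,257)-(512,243) and (635,210)-(740,202). In caps.png the shoulder corners are left (157,350), front (250,388), right (313,338) for the near bottle, and similar for the other two.

```bash
python3 - <<'E'
from h import *
t,K1,T1=load("top0"); s,K2,T2=load("side0")
def cap(img,u,v,lo,hi,r=18):
    g=cv2.medianBlur(img,3)[v-r:v+r+1,u-r:u+r+1,1]; m=((g>lo)&(g<hi)).astype(np.uint8)
    n,l,st,ce=cv2.connectedComponentsWithStats(m,connectivity=4); k=l[r,r]
    c=max(cv2.findContours((l==k).astype(np.uint8),0,1)[0],key=cv2.contourArea)
    e=cv2.fitEllipse(cv2.convexHull(c)); return np.array(e[0])+[u-r,v-r],e[1]
tc=[cap(t,*w,66,92) for w in((380,316),(452,309),(511,297))]
sc=[cap(s,*w,78,104) for w in((413,231),(445,202),(464,178))]
ct=lambda p:np.array(p)/3.902+[335,260]-.37
cs=lambda p:np.array(p)/[4.571,4.569]+[360,165]-.39
C=[]
for a,b in zip(tc,sc):
    p,e=tri(ray(K1,T1,a[0]),ray(K2,T2,b[0])); C.append(p); print("cap",np.round(a[0],1),np.round(a[1],1),np.round(b[0],1),np.round(b[1],1),p.round(4),round(e,4),plane(K1,T1,a[0],.121).round(4))
top=[[(120,279),(230,269),(112,170)],[(404,257),(512,243),(390,152),(498,138)],[(635,210),(740,202),(620,100),(729,97)]]
for i,L in enumerate(top):
    P=[plane(K1,T1,ct(p),.097)[:2] for p in L]
    d=P[0]-P[1]; print(i,"front edge len",np.linalg.norm(d).round(4),"yaw",np.degrees(np.arctan2(-d[0],d[1])).round(1))
    d=P[2]-P[0]; print("   left edge",np.linalg.norm(d).round(4),"yaw",np.degrees(np.arctan2(d[1],d[0])).round(1))
    if len(P)==4: print("   ctr",np.mean(P,0).round(4))
    else: print("   ctr",((P[1]+P[2])/2).round(4))
# shoulder front corner, both views: height
for i,(q,p) in enumerate(zip([(250,388),(405,245)],[(120,279),(404,257)])):
    print("shoulder",[x.round(4) if hasattr(x,'round') else x for x in tri(ray(K1,T1,ct(p)),ray(K2,T2,cs(q)))])
# side base corners: tray floor height check
B=[plane(K1,T1,ct(p),.022)[:2] for p in((52,326),(780,250),(740,22),(25,92))]
d=B[0]-B[1];print("tray",np.round(B,3).tolist(),"len",np.linalg.norm(d).round(3),"yaw",np.degrees(np.arctan2(-d[0],d[1])).round(1),"ctr",np.mean(B,0).round(4))
print("cap spacing",[np.linalg.norm((C[k+1]-C[k])[:2]).round(3) for k in(0,1)])
for p in((316,92),(648,57)):print("probe",plane(K1,T1,ct(p),.012).round(3))
print("dish",plane(K1,T1,(106,288),.11).round(3),"jar",plane(K1,T1,(471,203),.11).round(3))
E
```

```text
cap [380.9 327.8] [34.4 48.8] [412.8 230.4] [13.2 21.6] [ 0.458  -0.0349  0.1307] 0.0197 [ 0.4504 -0.0413  0.121 ]
cap [451.2 318.2] [30.4 43.7] [455.8 204.7] [27.3 41.5] [ 0.4651 -0.1827  0.12  ] 0.0129 [ 0.4705 -0.1791  0.121 ]
cap [510.8 302.1] [25.6 35.4] [464.2 177.2] [ 9.3 18.5] [ 0.5053 -0.2938  0.125 ] 0.006 [ 0.5031 -0.2967  0.121 ]
0 front edge len 0.0564 yaw 5.8
   left edge 0.0558 yaw 4.1
   ctr [ 0.4752 -0.0386]
1 front edge len 0.0558 yaw 7.9
   left edge 0.054 yaw 6.4
   ctr [ 0.4879 -0.1822]
2 front edge len 0.0539 yaw 4.9
   left edge 0.0568 yaw 5.6
   ctr [ 0.5123 -0.3007]
shoulder [array([ 0.445 , -0.012 ,  0.0987]), np.float64(0.0014)]
shoulder [array([ 0.4574, -0.1572,  0.0978]), np.float64(0.0006)]
tray [[0.422, 0.02], [0.467, -0.374], [0.592, -0.358], [0.549, 0.035]] len 0.396 yaw 6.5 ctr [ 0.5074 -0.1692]
cap spacing [np.float64(0.148), np.float64(0.118)]
probe [ 0.552 -0.126  0.012]
probe [ 0.573 -0.31   0.012]
dish [0.524 0.508 0.11 ] jar [ 0.706 -0.228  0.11 ]
```

```bash
cat >> h.py <<'E'
from scipy.spatial.transform import Rotation as Ro
def down(az): # tool down, tool y at azimuth az deg
    a=np.radians(az); y=np.array([np.cos(a),np.sin(a),0]); z=np.array([0,0,-1.]); return Ro.from_matrix(np.c_[np.cross(y,z),y,z])
def goal(pos,R):
    from station import state
    s=state(); Rc=Ro.from_quat(s["orientation"])
    rv=(Rc.inv()*R).as_rotvec()
    print("turn units",(rv/2/np.pi).round(4),"deg",np.degrees(rv).round(1)," then shift units",(R.inv().apply(np.array(pos)-s["tool_pos"])/.02).round(2)," shift in present axes",(Rc.inv().apply(np.array(pos)-s["tool_pos"])/.02).round(2))
    return s
def log():
    from station import state
    s=state(); open("log.txt","a").write(repr((s["joint_pos"].tolist(),s["tool_pos"].tolist(),s["orientation"].tolist()))+"\n"); return s
E
python3 - <<'E'
from h import *
t,K1,T1=load("top0"); s,K2,T2=load("side0")
ct=lambda p:np.array(p)/3.902+[335,260]-.37
cs=lambda p:np.array(p)/[4.571,4.569]+[360,165]-.39
for a,b in(((175,218),(242,305)),((458,192),(390,172)),((688,146),(478,60))):
    p,e=tri(ray(K1,T1,ct(a)),ray(K2,T2,cs(b))); print(p.round(4),round(e,4),plane(K1,T1,ct(a),.121).round(4))
log(); goal((.5115,-.3005,.22),down(-84.8))
E
```

```text
[ 0.474  -0.0393  0.1182] 0.0011 [ 0.4742 -0.0388  0.121 ]
[ 0.4884 -0.1827  0.1153] 0.0019 [ 0.4888 -0.1811  0.121 ]
[ 0.5125 -0.2988  0.1181] 0.0021 [ 0.5131 -0.2974  0.121 ]
turn units [-0.0003  0.      0.042 ] deg [-0.1  0.  15.1]  then shift units [ 16.61 -10.45   0.19]  shift in present axes [18.76 -5.75  0.2 ]
```

>>> move_arm(increments=[[0,0,0,0,0,0.021],[0,0,0,0,0,0.021],[0.95,-0.6,0,0,0,0],[0.95,-0.6,0,0,0,0],[0.95,-0.6,0,0,0,0],[0.95,-0.6,0,0,0,0],[0.95,-0.6,0,0,0,0],[0.95,-0.6,0,0,0,0]], jaw=1, grip_force=50)

```text
clock: 0.9
tool_pos: [0.3072, -0.4563, 0.224]
orientation: [0.999, 0.045, -0.0, -0.0]
contact_force: [0.6, 0.4, 0.3]
finger_gap: 0.0939
finger_force: 0.0
```

>>> move_arm(increments=[[0.95,-0.6,0,0,0,0],[0.95,-0.6,0,0,0,0],[0.95,-0.6,0,0,0,0],[0.95,-0.6,0,0,0,0],[0.95,-0.6,0,0,0,0],[0.95,-0.6,0,0,0,0],[0.95,-0.6,0,0,0,0],[0.95,-0.6,0,0,0,0]])

```text
clock: 1.7
tool_pos: [0.4499, -0.3469, 0.224]
orientation: [0.999, 0.045, -0.0, -0.0]
contact_force: [0.7, -0.7, -0.1]
finger_gap: 0.0937
finger_force: 0.0
```

>>> move_arm(increments=[[0.95,-0.6,0,0,0,0],[0.95,-0.6,0,0,0,0],[0.95,-0.6,0,0,0,0],[0,0,0,0,0,0],[0,0,0,0,0,0]])

```text
clock: 2.2
tool_pos: [0.5025, -0.3066, 0.224]
orientation: [0.999, 0.046, -0.001, -0.0]
contact_force: [0.1, -0.2, 0.4]
finger_gap: 0.0937
finger_force: 0.0
```

```bash
python3 - <<'E'
from h import *
s=log(); goal((.5125,-.2995,.058),down(-84.8)); print(s["tool_pos"],s["joint_pos"].round(3),s["contact_force"])
E
```

```text
turn units [-0.      0.0002  0.0002] deg [-0.   0.1  0.1]  then shift units [ 0.53 -0.31  8.3 ]  shift in present axes [ 0.54 -0.31  8.3 ]
[ 0.50254335 -0.30660572  0.22397266] [-6.650e-01  2.970e-01  1.475e+00 -1.000e-03  1.370e+00  8.140e-01] [ 0.12162258 -0.17866787  0.3776247 ]
```

>>> move_arm(increments=[[0.53,-0.31,0,0,0,0],[0,0,1,0,0,0],[0,0,1,0,0,0],[0,0,1,0,0,0],[0,0,1,0,0,0],[0,0,1,0,0,0],[0,0,1,0,0,0],[0,0,1,0,0,0]])

```text
clock: 3.0
tool_pos: [0.5128, -0.3, 0.0838]
orientation: [0.999, 0.045, 0.0, 0.0]
contact_force: [-0.6, 0.8, -0.9]
finger_gap: 0.0938
finger_force: 0.0
```

>>> move_arm(increments=[[0,0,1,0,0,0],[0,0,0.3,0,0,0],[0,0,0,0,0,0],[0,0,0,0,0,0]])

```text
clock: 3.4
tool_pos: [0.5134, -0.3002, 0.0593]
orientation: [0.999, 0.045, 0.001, 0.0]
contact_force: [0.1, -0.6, 1.4]
finger_gap: 0.0941
finger_force: 0.0
```

>>> move_arm(increments=[[0,0,0,0,0,0],[0,0,0,0,0,0],[0,0,0,0,0,0],[0,0,0,0,0,0],[0,0,0,0,0,0],[0,0,0,0,0,0],[0,0,0,0,0,0]], jaw=0.5, grip_force=45)

```text
clock: 4.1
tool_pos: [0.5129, -0.2993, 0.0586]
orientation: [0.999, 0.045, 0.0, -0.0]
contact_force: [-1.1, 0.7, 2.0]
finger_gap: 0.0556
finger_force: 45.0
```

```bash
python3 - <<'E'
from h import *
s=log(); print(s["tool_pos"],s["joint_pos"].round(3),s["contact_force"],s["finger_gap"],s["finger_force"])
E
```

```text
[ 0.51289625 -0.2993204   0.058622  ] [-0.646  0.438  1.7    0.     1.004  0.834] [-1.11894381  0.69085939  1.97485406] 0.05563073300948014 45.000014305114746
```

>>> move_arm(increments=[[0,0,-0.3,0,0,0],[0,0,-0.3,0,0,0],[0,0,-0.3,0,0,0],[0,0,0,0,0,0],[0,0,0,0,0,0]])

```text
clock: 4.6
tool_pos: [0.513, -0.2998, 0.0767]
orientation: [0.999, 0.045, 0.0, 0.0]
contact_force: [-0.4, 0.3, -1.4]
finger_gap: 0.0561
finger_force: 45.0
```

>>> move_arm(increments=[[0,0,0,0,0,0]])

```text
clock: 4.7
tool_pos: [0.5127, -0.2995, 0.0763]
orientation: [0.999, 0.045, -0.0, -0.0]
contact_force: [0.4, 0.3, -2.1]
finger_gap: 0.0556
finger_force: 45.0
```

>>> move_arm(increments=[[0,0,0,0,0,0]])

```text
clock: 4.8
tool_pos: [0.5127, -0.2995, 0.0762]
orientation: [0.999, 0.045, -0.0, -0.0]
contact_force: [0.3, -0.3, -1.6]
finger_gap: 0.0557
finger_force: 45.0
```

>>> move_arm(increments=[[0,0,0,0,0,0]])

```text
clock: 4.9
tool_pos: [0.5127, -0.2995, 0.0762]
orientation: [0.999, 0.045, -0.0, -0.0]
contact_force: [1.6, -0.9, -1.9]
finger_gap: 0.0556
finger_force: 45.0
```

>>> move_arm(increments=[[0,0,0,0,0,0]])

```text
clock: 5.0
tool_pos: [0.5128, -0.2995, 0.0763]
orientation: [0.999, 0.045, -0.0, -0.0]
contact_force: [0.3, 0.4, -1.3]
finger_gap: 0.0557
finger_force: 45.0
```

```bash
python3 - <<'E'
from h import *
from station import state,vision
F=[]
for i in range(8): vision.camera("top"); F.append(state()["contact_force"][2])
s=log(); print(np.round(F,2),np.mean(F),s["tool_pos"],s["joint_pos"].round(3))
E
```

```text
[-2.04 -1.73 -2.25 -1.44 -2.51 -2.34 -2.64 -2.43] -2.1728203936558237 [ 0.51290008 -0.29962917  0.07647412] [-0.646  0.419  1.679 -0.     1.043  0.834]
```

>>> move_arm(increments=[[0,0,0.3,0,0,0],[0,0,0.3,0,0,0],[0,0,0.2,0,0,0],[0,0,0.06,0,0,0],[0,0,0,0,0,0],[0,0,0,0,0,0]])

```text
clock: 6.0
tool_pos: [0.513, -0.2997, 0.0593]
orientation: [0.999, 0.045, 0.0, 0.0]
contact_force: [0.9, -0.1, -1.3]
finger_gap: 0.0556
finger_force: 45.0
```

>>> move_arm(increments=[[0,0,0,0,0,0],[0,0,0,0,0,0],[0,0,0,0,0,0],[0,0,0,0,0,0],[0,0,0,0,0,0]], jaw=1)

```text
clock: 6.5
tool_pos: [0.513, -0.2997, 0.0594]
orientation: [0.999, 0.045, 0.0, 0.0]
contact_force: [0.3, 0.5, -0.9]
finger_gap: 0.092
finger_force: 0.0
```

>>> move_arm(increments=[[0,0,-1,0,0,0],[0,0,-1,0,0,0],[0,0,-1,0,0,0],[0,0,-1,0,0,0],[0,0,-1,0,0,0],[0,0,-0.5,0,0,0],[-0.2,-1,0,0,0,-0.005],[-0.2,-1,0,0,0,0]])

```text
clock: 7.3
tool_pos: [0.5006, -0.2606, 0.1692]
orientation: [0.998, 0.061, 0.0, 0.0]
contact_force: [-0.3, -0.2, 0.2]
finger_gap: 0.0934
finger_force: 0.0
```

>>> move_arm(increments=[[-0.1,-1,0,0,0,0],[-0.1,-1,0,0,0,0],[-0.1,-1,0,0,0,0],[0,-0.9,0,0,0,0],[0,0,0,0,0,0],[0,0,0,0,0,0]])

```text
clock: 7.9
tool_pos: [0.4856, -0.1838, 0.1695]
orientation: [0.998, 0.062, 0.0, 0.001]
contact_force: [-0.0, 0.2, -0.4]
finger_gap: 0.0939
finger_force: 0.0
```

```bash
python3 - <<'E'
from h import *
s=log(); goal((.4882,-.1819,.058),down(-82.8)); print(s["tool_pos"],s["joint_pos"].round(3))
E
```

```text
turn units [ 0.0002 -0.0001 -0.0003] deg [ 0.1 -0.  -0.1]  then shift units [ 0.14 -0.08  5.57]  shift in present axes [ 0.14 -0.09  5.57]
[ 0.48564534 -0.18382195  0.16949505] [-4.950e-01  2.300e-01  1.712e+00 -1.000e-03  1.198e+00  9.520e-01]
```

>>> move_arm(increments=[[0.14,-0.08,1,0,0,0],[0,0,1,0,0,0],[0,0,1,0,0,0],[0,0,1,0,0,0],[0,0,1,0,0,0],[0,0,0.55,0,0,0],[0,0,0,0,0,0],[0,0,0,0,0,0]])

```text
clock: 8.7
tool_pos: [0.4883, -0.1827, 0.0585]
orientation: [0.998, 0.061, 0.0, 0.0]
contact_force: [0.1, -0.0, 0.1]
finger_gap: 0.094
finger_force: 0.0
```

>>> move_arm(increments=[[0,0,0,0,0,0],[0,0,0,0,0,0],[0,0,0,0,0,0],[0,0,0,0,0,0],[0,0,0,0,0,0],[0,0,0,0,0,0]], jaw=0.5, grip_force=45)

```text
clock: 9.3
tool_pos: [0.4879, -0.182, 0.0585]
orientation: [0.998, 0.061, 0.0, 0.0]
contact_force: [-0.6, 0.3, 2.2]
finger_gap: 0.0559
finger_force: 44.7
```

>>> move_arm(increments=[[0,0,-0.3,0,0,0],[0,0,-0.3,0,0,0],[0,0,-0.3,0,0,0],[0,0,0,0,0,0],[0,0,0,0,0,0]])

```text
clock: 9.8
tool_pos: [0.4879, -0.1822, 0.0766]
orientation: [0.998, 0.061, 0.0, 0.0]
contact_force: [-0.3, 0.9, -0.9]
finger_gap: 0.056
finger_force: 44.7
```

```bash
python3 - <<'E'
from h import *
from station import state,vision
F=[]
for i in range(10): c=vision.camera("side"); F.append(state()["contact_force"][2])
s=log(); print(np.round(F,2),np.mean(F),s["tool_pos"],s["joint_pos"].round(3),s["finger_gap"],s["finger_force"])
E
```

```text
[-2.54 -1.3  -1.23 -1.81 -1.29 -1.26 -2.37 -1.69 -0.63 -1.84] -1.5956291036665369 [ 0.48776854 -0.18204636  0.07616498] [-0.491  0.325  1.841 -0.     0.976  0.958] 0.0560282398658416 44.671657383441925
```

>>> move_arm(increments=[[0,0,0.3,0,0,0],[0,0,0.3,0,0,0],[0,0,0.2,0,0,0],[0,0,0.07,0,0,0],[0,0,0,0,0,0],[0,0,0,0,0,0]])

```text
clock: 10.9
tool_pos: [0.4879, -0.1821, 0.0588]
orientation: [0.998, 0.061, 0.0, 0.0]
contact_force: [-0.7, -0.6, -1.9]
finger_gap: 0.0559
finger_force: 44.7
```

>>> move_arm(increments=[[0,0,0,0,0,0],[0,0,0,0,0,0],[0,0,0,0,0,0],[0,0,0,0,0,0],[0,0,0,0,0,0]], jaw=1)

```text
clock: 11.4
tool_pos: [0.4879, -0.1821, 0.0589]
orientation: [0.998, 0.061, 0.0, 0.0]
contact_force: [0.4, 0.5, 0.1]
finger_gap: 0.0918
finger_force: 0.0
```

>>> move_arm(increments=[[0,0,-1,0,0,0],[0,0,-1,0,0,0],[0,0,-1,0,0,0],[0,0,-1,0,0,0],[0,0,-1,0,0,0],[0,0,-1,0,0,0],[0,0,-1,0,0,0],[0,0,0,0,0,0]])

```text
clock: 12.2
tool_pos: [0.4894, -0.1829, 0.2015]
orientation: [0.998, 0.061, 0.003, 0.002]
contact_force: [1.1, -0.3, -0.5]
finger_gap: 0.0939
finger_force: 0.0
```

```bash
python3 - <<'E'
from h import *
from scipy.optimize import least_squares
s=log()
L=[eval(l) for l in open("log.txt")]
def fk(q,p):
    d1,a2,a3,L6,off,ro=p
    c=q[1]+q[2]; r=ro+a2*np.sin(q[1])+a3*np.sin(c)+L6*np.sin(c+q[4]); z=d1+a2*np.cos(q[1])+a3*np.cos(c)+L6*np.cos(c+q[4])
    u=np.array([np.cos(q[0]),np.sin(q[0])]); n=np.array([-u[1],u[0]]); return np.r_[r*u+off*n,z]
print("n",len(L))
f=lambda p:np.concatenate([fk(q,p)-t for q,t,_ in L]+[1e-4*(p-x0)])
x0=np.array([.15,.43,.4,.25,.07,0]); r=least_squares(f,x0); print(r.x.round(4),np.abs(r.fun).max())
print(s["tool_pos"],s["joint_pos"].round(3))
E
```

```text
n 7
[-1.2317  0.5322  0.4193 -1.0339  0.0693  0.0095] 0.009575440644327637
[ 0.48943127 -0.18288786  0.20146292] [-0.491  0.208  1.657 -0.     1.27   0.958]
```

>>> move_arm(increments=[[0.1,-0.95,0,0,0,0],[0.07,-0.9,0,0,0,0],[0,-0.9,0,0,0,0],[0,-0.9,0,0,0,0],[0,-0.9,0,0,0,0],[0,-0.9,0,0,0,0],[0,-0.9,0,0,0,0],[0,-0.89,0,0,0,0.006]])

```text
clock: 13.0
tool_pos: [0.4727, -0.0371, 0.1976]
orientation: [0.999, 0.042, -0.001, -0.0]
contact_force: [0.0, -0.1, 0.0]
finger_gap: 0.094
finger_force: 0.0
```

>>> move_arm(increments=[[0,0,0,0,0.021,0],[0,0,0,0,0.021,0],[0,0,0,0,0.021,0],[0,0,0,0,0,0],[0,0,0,0,0,0]])

```text
clock: 13.5
tool_pos: [0.4732, -0.0383, 0.1986]
orientation: [0.98, 0.041, 0.196, -0.008]
contact_force: [0.6, -0.7, 0.2]
finger_gap: 0.0938
finger_force: 0.0
```

```bash
python3 - <<'E'
from h import *
s=log(); print(s["tool_pos"],s["joint_pos"].round(3),Ro.from_quat(s["orientation"]).as_matrix().round(3).tolist())
E
```

```text
[ 0.47315132 -0.03826112  0.1986454 ] [-0.359 -0.054  2.037  0.229  0.812  1.   ] [[0.92, 0.083, 0.383], [0.077, -0.997, 0.032], [0.384, -0.0, -0.923]]
```

```bash
cat > k.py <<'E'
from h import *
from scipy.optimize import least_squares
def fkp(q,p):
    d1,ro,off,a2,e3,a3,L6,ow,xw=p
    R=Ro.from_euler; X=np.array([0,0,d1]); A=R("z",q[0]); X=X+A.apply([ro,off,0])
    A=A*R("y",q[1]); X=X+A.apply([0,0,a2]); A=A*R("y",q[2]); X=X+A.apply([e3,0,a3])
    A=A*R("z",q[3]); X=X+A.apply([0,ow,0]); A=A*R("y",q[4]); X=X+A.apply([xw,0,L6]); A=A*R("z",q[5]); return X,A
def fit():
    L=[eval(l) for l in open("log.txt")]
    L=L[:6]+L[7:]
    x0=np.array([.2,0,.03,.43,0,.4,.3,.03,0])
    f=lambda p:np.concatenate([fkp(q,p)[0]-t for q,t,_ in L]+[1e-3*(p-x0)])
    r=least_squares(f,x0); return r.x,np.abs(r.fun[:-9]).max(),L
E
python3 - <<'E'
from k import *
p,m,L=fit(); print(p.round(4),m)
for q,t,o in (L[0],L[-1]): print((fkp(q,p)[1].inv()*Ro.from_quat(o)).as_matrix().round(2).tolist())
E
```

```text
[0.1326 0.0063 0.0581 0.6297 0.0604 0.4211 0.3672 0.0113 0.0063] 1.4058327801463877e-05
[[0.0, -1.0, -0.0], [1.0, 0.0, 0.0], [-0.0, -0.0, 1.0]]
[[0.0, -1.0, 0.0], [1.0, 0.0, 0.0], [-0.0, 0.0, 1.0]]
```

```bash
cat >> k.py <<'E'
LO=np.array([-2.89,-.75,.22,-1.18,.11,-2.7]);HI=np.array([2.89,2.08,2.7,4.32,2.71,2.7])
OFF=Ro.from_euler("z",90,degrees=True)
def tool(az,e,roll=0): # heading az, elevation e, roll about tool z (deg); roll 0: tool y horizontal at az-90
    a,b=np.radians([az,e]); z=np.array([np.cos(b)*np.cos(a),np.cos(b)*np.sin(a),np.sin(b)]); y=np.array([np.sin(a),-np.cos(a),0])
    return Ro.from_matrix(np.c_[np.cross(y,z),y,z])*Ro.from_euler("z",roll,degrees=True)
def ik(pos,R,q0,p):
    def f(q):
        X,A=fkp(q,p); return np.r_[X-pos,.3*((A*OFF).inv()*R).as_rotvec()]
    r=least_squares(f,np.clip(q0,LO+1e-3,HI-1e-3),bounds=(LO,HI)); return r.x,np.abs(r.fun).max()
E
python3 - <<'E'
from k import *
p,_,L=fit(); q0=np.array(L[-1][0]); P=np.array([.4742,-.039,.057])
for e in(-50,-45,-40,-35,-30):
    R=tool(5,e); print(e,"above",*[np.round(v,3) for v in ik(P-.12*R.as_matrix()[:,2],R,q0,p)],"grip",*[np.round(v,3) for v in ik(P,R,q0,p)])
print("invert")
for az in (5,30,-20):
  for e in(-20,-10,0):
    for h in(.3,.4,.5):
      for roll in(180,-180):
        q,r=ik(np.array([.5,.0,h]),tool(az,e,roll),[-.3,-.2,1.8,.2,.6,-1.9 if 1 else 0],p)
        if r<1e-3: print(az,e,h,roll,q.round(2))
E
```

```text
-50 above [-0.788 -0.187  2.499  1.044  0.607 -0.126] 0.0 grip [-0.474  0.216  2.575  2.198  0.436 -1.123] 0.0
-45 above [-0.946 -0.164  2.608  1.288  0.685 -0.511] 0.0 grip [-0.518  0.291  2.66   2.398  0.637 -1.389] 0.0
-40 above [-1.119 -0.109  2.7    1.41   0.801 -0.817] 0.004 grip [-0.559  0.348  2.7    2.429  0.772 -1.482] 0.008
-35 above [-1.225 -0.091  2.7    1.347  0.887 -0.857] 0.022 grip [-0.6    0.369  2.7    2.381  0.833 -1.488] 0.022
-30 above [-1.328 -0.048  2.7    1.293  0.969 -0.926] 0.038 grip [-0.655  0.403  2.7    2.319  0.905 -1.503] 0.035
invert
-20 -20 0.5 180 [ 0.31 -0.35  1.98 -1.1   0.7  -0.33]
-20 -20 0.5 -180 [ 0.31 -0.35  1.98 -1.1   0.7  -0.33]
```

```bash
python3 - <<'E'
from k import *
p,_,L=fit(); rng=np.random.default_rng(0)
S=[rng.uniform(LO,HI) for _ in range(7)]+[np.array([0,0,1.9,s,1,t]) for s in(-1,1) for t in(-1,1)]
def many(pos,R):
    out=[]
    for s in S:
        q,r=ik(pos,R,s,p); m=np.minimum(q-LO,HI-q).min()
        if r<1e-3 and m>.03: out.append((m,q))
    out.sort(key=lambda t:-t[0]); 
    k=[]
    for m,q in out:
        if all(np.abs(q-x).max()>.1 for x in k): k.append(q)
    return [x.round(2).tolist() for x in k[:2]]
print("A from +y/-x-ish")
for az in(-85,5):
  for e in(-45,-30): print(az,e,many(np.array([.4742,-.039,.057]),tool(az,e)))
print("pane")
for az in(-10,35,-35):
  for e in(-40,-30): print(az,e,many(np.array([.519,.339,.154]),tool(az,e)))
print("invert near pane")
for az in(0,35,-35):
  for e in(-10,0,): print(az,e,many(np.array([.48,.32,.40]),tool(az,e)),many(np.array([.48,.32,.40]),tool(az,e,180)))
E
```

```text
A from +y/-x-ish
-85 -45 [[0.33, 0.49, 2.0, -0.88, 1.1, -2.3]]
-85 -30 [[0.44, 0.64, 1.99, -1.02, 1.27, -2.07]]
5 -45 [[-0.52, 0.29, 2.66, 2.4, 0.64, -1.39]]
5 -30 []
pane
-10 -40 []
-10 -30 []
35 -40 [[0.39, 0.18, 2.31, 2.46, 0.26, -1.05]]
35 -30 [[0.38, 0.27, 2.45, 2.81, 0.64, -1.41]]
-35 -40 [[0.94, 0.46, 1.76, -0.99, 1.16, -2.63]]
-35 -30 [[1.01, 0.53, 1.8, -1.15, 1.25, -2.44]]
invert near pane
0 -10 [] []
0 0 [] []
35 -10 [[0.31, -0.16, 2.38, 2.53, 0.54, -1.09]] [[0.31, -0.16, 2.38, 2.53, 0.54, 2.05]]
35 0 [[0.31, -0.02, 2.51, 2.77, 0.95, -1.35]] [[0.31, -0.02, 2.51, 2.77, 0.95, 1.79]]
-35 -10 [] []
-35 0 [] []
```

```bash
cat >> k.py <<'E'
from scipy.spatial.transform import Slerp
def path(W,q,p,verbose=True):
    """W: list of (pos,R); returns q list, worst residual, worst margin"""
    Q=[];bad=0;mar=9
    for (P0,R0),(P1,R1) in zip(W[:-1],W[1:]):
        ang=np.degrees((R0.inv()*R1).magnitude()); n=max(2,int(np.ceil(max(ang/8,np.linalg.norm(np.subtract(P1,P0))/.03))))
        sl=Slerp([0,1],Ro.concatenate([R0,R1]))
        for t in np.arange(1,n+1)/n:
            qn,r=ik(np.array(P0)*(1-t)+np.array(P1)*t,sl(t),q,p); bad=max(bad,r); mar=min(mar,np.minimum(qn-LO,HI-qn).min()); 
            step=np.abs(qn-q).max(); q=qn
        Q.append((q.round(2).tolist(),round(r,4),n,round(mar,2),round(bad,4)))
    return Q
E
python3 - <<'E'
from k import *
p,_,L=fit(); q0=np.array(L[-1][0]); cur=(np.array(L[-1][1]),Ro.from_quat(L[-1][2]))
A=np.array([.4742,-.039,.057]); up=np.array([0,0,1])
def show(n,W,q):
    Q=path(W,q,p); print(n); [print("   ",x) for x in Q]; return np.array(Q[-1][0])
for eg in(-35,-30):
    Rg=tool(-85,eg,180); 
    qg=show(f"grip e{eg}",[cur,(A+.15*up,tool(-85,-60,180)),(A+.15*up,Rg),(A,Rg)],q0)
    for az,e,x,y,h in((-85,-10,.47,-.04,.3),(-85,-5,.5,0,.4),(-60,-10,.5,.1,.4),(-85,-10,.55,.1,.35)):
        I=np.array([x,y,h]); qi=show(f" inv {az,e,x,y,h}",[(A,Rg),(I,tool(az,eg,180)),(I,tool(az,e,180)),(I,tool(az,e,90)),(I,tool(az,e,0))],qg)
    for az in(-85,-60,-40):
        N=np.array([.519,.339,.154]); show(f" pane {az}",[(A,Rg),(A+.25*up,Rg),(N+.15*up,tool(az,eg,180)),(N,tool(az,eg,180))],qg)
E
```

```text
grip e-35
    ([0.16, 0.18, 1.79, -0.55, 1.26, 0.28], np.float64(0.0), 13, np.float64(0.63), np.float64(0.0))
    ([0.4, 0.35, 1.86, -0.91, 1.43, 0.7], np.float64(0.0), 4, np.float64(0.27), np.float64(0.0))
    ([0.41, 0.59, 2.0, -0.98, 1.21, 1.0], np.float64(0.0), 5, np.float64(0.2), np.float64(0.0))
 inv (-85, -10, 0.47, -0.04, 0.3)
    ([0.4, 0.25, 1.75, -0.89, 1.57, 0.52], np.float64(0.0), 9, np.float64(0.22), np.float64(0.0))
    ([0.51, 0.46, 1.87, -1.15, 1.75, 0.83], np.float64(0.0), 4, np.float64(0.03), np.float64(0.0))
    ([0.51, 0.46, 1.87, -1.15, 1.75, -0.74], np.float64(0.0), 12, np.float64(0.03), np.float64(0.0))
    ([0.51, 0.46, 1.87, -1.15, 1.75, -2.31], np.float64(0.0), 12, np.float64(0.03), np.float64(0.0))
 inv (-85, -5, 0.5, 0, 0.4)
    ([0.45, 0.24, 1.49, -0.9, 1.77, 0.34], np.float64(0.0), 12, np.float64(0.22), np.float64(0.0))
    ([0.55, 0.42, 1.65, -1.18, 1.93, 0.6], np.float64(0.0183), 4, np.float64(0.0), np.float64(0.0183))
    ([0.55, 0.42, 1.65, -1.18, 1.93, -0.97], np.float64(0.0183), 12, np.float64(0.0), np.float64(0.021))
    ([0.55, 0.42, 1.65, -1.18
[... 4142 characters left out ...]
, 0.81, 1.17, -0.73, 1.92, 0.78], np.float64(0.0), 5, np.float64(0.18), np.float64(0.0))
 pane -60
    ([0.43, 0.28, 1.75, -0.95, 1.61, 0.57], np.float64(0.0), 9, np.float64(0.18), np.float64(0.0))
    ([0.95, 0.54, 1.32, -0.94, 1.77, 0.47], np.float64(0.0), 13, np.float64(0.18), np.float64(0.0))
    ([0.95, 0.68, 1.48, -0.91, 1.59, 0.71], np.float64(0.0), 5, np.float64(0.18), np.float64(0.0))
 pane -40
    ([0.43, 0.28, 1.75, -0.95, 1.61, 0.57], np.float64(0.0), 9, np.float64(0.18), np.float64(0.0))
    ([1.0, 0.4, 1.57, -1.04, 1.48, 0.41], np.float64(0.0), 13, np.float64(0.14), np.float64(0.0))
    ([1.0, 0.56, 1.73, -1.09, 1.32, 0.7], np.float64(0.0), 5, np.float64(0.09), np.float64(0.0))
```

```bash
python3 - <<'E'
from k import *
p,_,L=fit(); q0=np.array(L[-1][0]); cur=(np.array(L[-1][1]),Ro.from_quat(L[-1][2]))
Rg=tool(-85,-30,180); A=np.array([.4742,-.039,.057]); u=np.array([0,0,.15])
for x in path([cur,(cur[0],Rg),(A+u,Rg),(A,Rg)],q0,p): print(x)
goal(A+u,Rg); goal(A,Rg)
E
```

```text
([0.44, 0.41, 1.89, -0.96, 1.46, 0.79], np.float64(0.0), 15, np.float64(0.22), np.float64(0.0))
([0.43, 0.4, 1.88, -0.96, 1.47, 0.77], np.float64(0.0), 2, np.float64(0.22), np.float64(0.0))
([0.44, 0.64, 1.99, -1.02, 1.27, 1.07], np.float64(0.0), 5, np.float64(0.16), np.float64(0.0))
turn units [-0.0864 -0.1769 -0.255 ] deg [-31.1 -63.7 -91.8]  then shift units [-0.38  0.05 -0.17]  shift in present axes [ 0.21  0.04 -0.37]
turn units [-0.0864 -0.1769 -0.255 ] deg [-31.1 -63.7 -91.8]  then shift units [6.11 0.05 3.58]  shift in present axes [-2.67  0.04  6.56]
```

>>> move_arm(increments=[[0,0,0,-0.0054,-0.0111,-0.0159],[0,0,0,-0.0054,-0.0111,-0.0159],[0,0,0,-0.0054,-0.0111,-0.0159],[0,0,0,-0.0054,-0.0111,-0.0159],[0,0,0,-0.0054,-0.0111,-0.0159],[0,0,0,-0.0054,-0.0111,-0.0159],[0,0,0,-0.0054,-0.0111,-0.0159],[0,0,0,-0.0054,-0.0111,-0.0159]])

```text
clock: 14.3
tool_pos: [0.4776, -0.0372, 0.1999]
orientation: [0.894, 0.389, -0.082, 0.209]
contact_force: [-0.2, -0.8, 0.6]
finger_gap: 0.094
finger_force: 0.0
```

>>> move_arm(increments=[[0,0,0,-0.0054,-0.0111,-0.0159],[0,0,0,-0.0054,-0.0111,-0.0159],[0,0,0,-0.0054,-0.0111,-0.0159],[0,0,0,-0.0054,-0.0111,-0.0159],[0,0,0,-0.0054,-0.0111,-0.0159],[0,0,0,-0.0054,-0.0111,-0.0159],[0,0,0,-0.0054,-0.0111,-0.0159],[0,0,0,-0.0054,-0.0111,-0.0159]])

```text
clock: 15.1
tool_pos: [0.4775, -0.0355, 0.1987]
orientation: [0.584, 0.637, -0.338, 0.372]
contact_force: [0.6, 0.5, -0.6]
finger_gap: 0.0938
finger_force: 0.0
```

>>> move_arm(increments=[[0,0,0,0,0,0],[0,0,0,0,0,0]])

```text
clock: 15.3
tool_pos: [0.4758, -0.0364, 0.1985]
orientation: [0.586, 0.637, -0.338, 0.37]
contact_force: [0.6, -0.6, -0.3]
finger_gap: 0.0938
finger_force: 0.0
```

```bash
python3 - <<'E'
from k import *
from station import vision
c=vision.camera("top"); cv2.imwrite("pics/a.png",c["image"][150:450,220:560])
s=log(); p,m,L=fit(); print(m,s["joint_pos"].round(2),s["tool_pos"])
Rg=tool(-85,-30,180); goal(np.array([.4742,-.039,.057]),Rg)
E
```

```text
5.034770549361411e-07 [ 0.43  0.42  1.89 -0.96  1.45  0.8 ] [ 0.47552372 -0.03690338  0.19895544]
turn units [-0.0001  0.0003 -0.0009] deg [-0.   0.1 -0.3]  then shift units [ 6.1  -0.08  3.63]  shift in present axes [ 6.1  -0.11  3.62]
```

View pics/a.png

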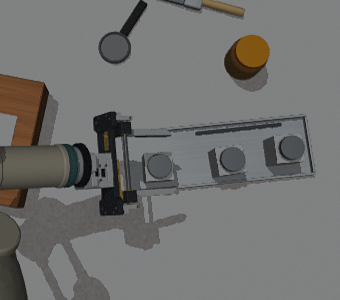

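The crop shows B and C still upright and the gripper level with A from the box side, its fingers straddling A's cap at (159,166). I'll descend now.

>>> move_arm(increments=[[0.76,-0.01,0.45,0,0,0],[0.76,-0.01,0.45,0,0,0],[0.76,-0.01,0.45,0,0,0],[0.76,-0.01,0.45,0,0,0],[0.76,-0.01,0.45,0,0,0],[0.76,-0.01,0.45,0,0,0],[0.76,-0.01,0.45,0,0,0],[0.76,-0.01,0.45,0,0,-0.0009]])

```text
clock: 16.15
tool_pos: [0.4741, -0.0398, 0.0575]
orientation: [0.586, 0.638, -0.338, 0.369]
contact_force: [-0.0, 0.5, -0.5]
finger_gap: 0.0937
finger_force: 0.0
```

>>> move_arm(increments=[[0,0,0,0,0,0],[0,0,0,0,0,0]])

```text
clock: 16.35
tool_pos: [0.4733, -0.0401, 0.0582]
orientation: [0.585, 0.638, -0.339, 0.369]
contact_force: [-0.5, 1.0, -0.4]
finger_gap: 0.0938
finger_force: 0.0
```

```bash
python3 - <<'E'
from k import *
s=log(); print(s["joint_pos"].round(2),s["tool_pos"],s["contact_force"])
goal(np.array([.4742,-.039,.057]),tool(-85,-30,180))
E
```

```text
[ 0.43  0.64  2.01 -1.03  1.27  1.08] [ 0.47329122 -0.04010295  0.058192  ] [-0.50718097  0.96454646 -0.40458399]
turn units [-0.0002  0.0004  0.0002] deg [-0.1  0.2  0.1]  then shift units [ 0.08  0.05 -0.01]  shift in present axes [ 0.08  0.05 -0.01]
```

Close at 55 N, lift 20 mm and weigh.

>>> move_arm(increments=[[0,0.05,0,0,0,0],[0,0,0,0,0,0],[0,0,0,0,0,0],[0,0,0,0,0,0],[0,0,0,0,0,0],[0,0,0,0,0,0],[0,0,0,0,0,0]], jaw=0.5, grip_force=55)

```text
clock: 17.05
tool_pos: [0.4736, -0.0398, 0.0578]
orientation: [0.584, 0.639, -0.34, 0.369]
contact_force: [0.2, 0.5, 1.1]
finger_gap: 0.0556
finger_force: 55.0
```

>>> move_arm(increments=[[-0.26,0,-0.15,0,0,0],[-0.26,0,-0.15,0,0,0],[-0.26,0,-0.15,0,0,0],[-0.26,0,-0.15,0,0,0],[0,0,0,0,0,0],[0,0,0,0,0,0]])

```text
clock: 17.65
tool_pos: [0.4732, -0.0398, 0.0816]
orientation: [0.584, 0.639, -0.339, 0.368]
contact_force: [-0.6, -0.2, -4.1]
finger_gap: 0.0556
finger_force: 55.0
```

```bash
python3 - <<'E'
from k import *
from station import state,vision
F=[]
for i in range(8): c=vision.camera("side"); F.append(state()["contact_force"][2])
s=log(); print(np.round(F,2),np.mean(F),s["tool_pos"],s["joint_pos"].round(3),s["finger_gap"],s["finger_force"])
cv2.imwrite("pics/b.png",cv2.resize(c["image"][120:300,250:490],None,fx=2,fy=2))
p,m,L=fit(); cur=(s["tool_pos"],Ro.from_quat(s["orientation"])); I=np.array([.55,.08,.34])
W=[cur,(I,tool(-85,-30,180)),(I,tool(-85,-12,180)),(I,tool(-85,-12,90)),(I,tool(-85,-12,0))]
for x in path(W,s["joint_pos"],p): print(x)
goal(I,W[1][1]); goal(I,W[2][1])
E
```

```text
[-5.03 -3.41 -4.22 -4.06 -3.61 -3.48 -4.12 -4.06] -3.9984064954012566 [ 0.47322198 -0.03988532  0.08139938] [ 0.43   0.598  1.995 -1.013  1.295  1.031] 0.05586046343887118 54.98897731304169
([0.55, 0.44, 1.43, -0.92, 1.8, 0.5], np.float64(0.0), 10, np.float64(0.2), np.float64(0.0))
([0.6, 0.56, 1.5, -1.12, 1.9, 0.63], np.float64(0.0), 3, np.float64(0.06), np.float64(0.0))
([0.6, 0.56, 1.5, -1.12, 1.9, -0.94], np.float64(0.0), 12, np.float64(0.06), np.float64(0.0))
([0.6, 0.56, 1.5, -1.12, 1.9, -2.52], np.float64(0.0), 12, np.float64(0.06), np.float64(0.0))
turn units [-0.0003  0.0005  0.0007] deg [-0.1  0.2  0.2]  then shift units [ -8.38   4.35 -11.35]  shift in present axes [ -8.43   4.29 -11.33]
turn units [-0.0002 -0.0495  0.0007] deg [ -0.1 -17.8   0.3]  then shift units [-11.48   4.35  -8.2 ]  shift in present axes [ -8.43   4.29 -11.33]
```

View pics/b.png

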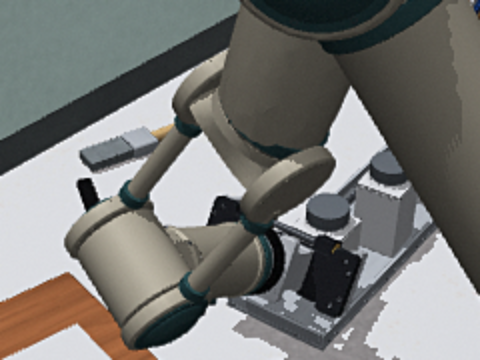

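A weighs 4.0 N against 2.1 N (C) and 1.6 N (B), so A is the heavy one. The picture shows it held in the jaws, with B and C standing at about (328,210) and (388,165).

>>> move_arm(increments=[[-0.86,0,-0.5,0,0,0],[-0.86,0,-0.5,0,0,0],[-0.86,0,-0.5,0,0,0],[-0.53,0.39,-0.89,0,0,0],[-0.53,0.39,-0.89,0,0,0],[-0.53,0.39,-0.89,0,0,0],[-0.53,0.39,-0.89,0,0,0],[-0.53,0.39,-0.89,0,0,0]])

```text
clock: 18.85
tool_pos: [0.5077, 0.0149, 0.2318]
orientation: [0.584, 0.639, -0.34, 0.368]
contact_force: [-0.2, 0.9, -3.8]
finger_gap: 0.0557
finger_force: 55.0
```

>>> move_arm(increments=[[-0.53,0.39,-0.89,0,0,0],[-0.53,0.39,-0.89,0,0,0],[-0.53,0.39,-0.89,0,0,0],[-0.53,0.39,-0.89,0,0,0],[-0.53,0.39,-0.89,0,0,0],[-0.53,0.39,-0.89,0,0,0],[0,0,0,0,-0.0167,0],[0,0,0,0,-0.0167,0]])

```text
clock: 19.65
tool_pos: [0.5495, 0.0797, 0.3406]
orientation: [0.546, 0.596, -0.399, 0.434]
contact_force: [0.2, 0.3, -3.8]
finger_gap: 0.0557
finger_force: 55.0
```

```bash
python3 - <<'E'
from k import *
s=log(); print(s["joint_pos"].round(3),s["tool_pos"],s["contact_force"],s["finger_gap"],s["finger_force"])
goal(s["tool_pos"],tool(-85,-18,180))
E
```

```text
[ 0.591  0.521  1.476 -1.059  1.869  0.584] [0.54954861 0.07971089 0.34064208] [ 0.18773894  0.29454937 -3.80304945] 0.055673761898081854 54.988659024238586
turn units [-0.0002  0.0007  0.0002] deg [-0.1  0.3  0.1]  then shift units [0. 0. 0.]  shift in present axes [0. 0. 0.]
```

>>> move_arm(increments=[[0,0,0,0,0,-0.021],[0,0,0,0,0,-0.021],[0,0,0,0,0,-0.021],[0,0,0,0,0,-0.021],[0,0,0,0,0,-0.021],[0,0,0,0,0,-0.021],[0,0,0,0,0,-0.021],[0,0,0,0,0,-0.021]], grip_force=58)

```text
clock: 20.45
tool_pos: [0.5491, 0.0794, 0.3388]
orientation: [0.168, 0.79, -0.564, 0.171]
contact_force: [-0.3, 0.7, -3.5]
finger_gap: 0.0555
finger_force: 58.0
```

>>> move_arm(increments=[[0,0,0,0,0,-0.021],[0,0,0,0,0,-0.021],[0,0,0,0,0,-0.021],[0,0,0,0,0,-0.021],[0,0,0,0,0,-0.021],[0,0,0,0,0,-0.021],[0,0,0,0,0,-0.021],[0,0,0,0,0,-0.021]])

```text
clock: 21.25
tool_pos: [0.5491, 0.0794, 0.3388]
orientation: [-0.253, 0.767, -0.573, -0.137]
contact_force: [-0.6, 0.6, -3.6]
finger_gap: 0.0557
finger_force: 58.0
```

>>> move_arm(increments=[[0,0,0,0,0,-0.021],[0,0,0,0,0,-0.021],[0,0,0,0,0,-0.021],[0,0,0,0,0,-0.021],[0,0,0,0,0,-0.021],[0,0,0,0,0,-0.021],[0,0,0,0,0,-0.018]])

```text
clock: 21.95
tool_pos: [0.5492, 0.0794, 0.3388]
orientation: [-0.563, 0.58, -0.456, -0.373]
contact_force: [-0.1, -0.0, -3.9]
finger_gap: 0.0559
finger_force: 58.0
```

>>> move_arm(increments=[[0,0,0,0,0,0],[0,0,0,0,0,0],[0,0,0,0,0,0],[0,0,0,0,0,0]])

```text
clock: 22.35
tool_pos: [0.5498, 0.0795, 0.3393]
orientation: [-0.561, 0.582, -0.458, -0.371]
contact_force: [-0.6, 0.1, -4.0]
finger_gap: 0.0556
finger_force: 58.0
```

```bash
python3 - <<'E'
from k import *
from station import vision
s=log(); print(s["joint_pos"].round(3),s["tool_pos"],s["contact_force"],s["finger_gap"],s["finger_force"])
R=Ro.from_quat(s["orientation"]); Rg=tool(-85,-30,180)
b=R.apply(Rg.inv().apply([0,0,1])); print("tilt",np.degrees(np.arccos(b[2])))
c=vision.camera("top"); cv2.imwrite("pics/c.png",cv2.resize(c["image"][180:400,180:560],None,fx=2,fy=2))
E
```

```text
[ 0.59   0.522  1.477 -1.058  1.867 -2.433] [0.54983271 0.07947188 0.3393497 ] [-0.59847937  0.09825248 -4.02720496] 0.05560961637512954 57.988325357437134
tilt 131.71406547587102
```

View pics/c.png

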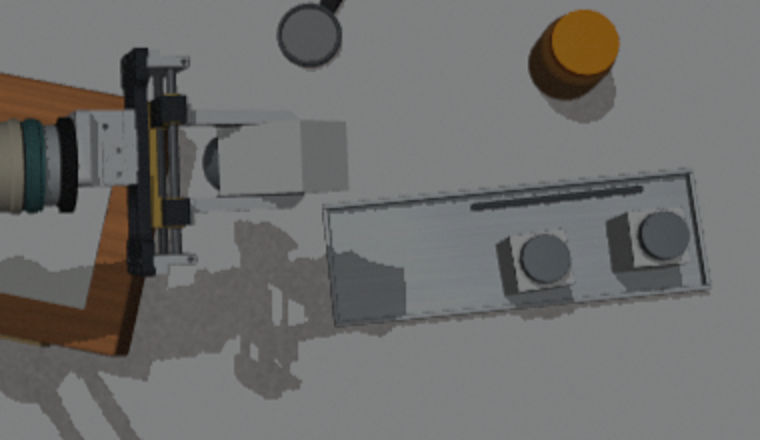

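The bottle is upside down at about (275,160), with its underside up and its cap toward the palm. B and C are upright at (546,260) and (664,238). I'll roll it back.

>>> move_arm(increments=[[0,0,0,0,0,0.021],[0,0,0,0,0,0.021],[0,0,0,0,0,0.021],[0,0,0,0,0,0.021],[0,0,0,0,0,0.021],[0,0,0,0,0,0.021],[0,0,0,0,0,0.021],[0,0,0,0,0,0.021]])

```text
clock: 23.2
tool_pos: [0.5499, 0.0795, 0.3394]
orientation: [-0.19, 0.785, -0.582, -0.089]
contact_force: [-0.3, -0.3, -3.7]
finger_gap: 0.0558
finger_force: 58.0
```

>>> move_arm(increments=[[0,0,0,0,0,0.021],[0,0,0,0,0,0.021],[0,0,0,0,0,0.021],[0,0,0,0,0,0.021],[0,0,0,0,0,0.021],[0,0,0,0,0,0.021],[0,0,0,0,0,0.021],[0,0,0,0,0,0.021]])

```text
clock: 24.0
tool_pos: [0.5499, 0.0795, 0.3395]
orientation: [0.232, 0.774, -0.548, 0.217]
contact_force: [0.7, 0.3, -3.3]
finger_gap: 0.0562
finger_force: 58.0
```

>>> move_arm(increments=[[0,0,0,0,0,0.021],[0,0,0,0,0,0.021],[0,0,0,0,0,0.021],[0,0,0,0,0,0.021],[0,0,0,0,0,0.021],[0,0,0,0,0,0.021],[0,0,0,0,0,0.018],[0,0,0,0,0,0]])

```text
clock: 24.8
tool_pos: [0.5499, 0.0795, 0.3394]
orientation: [0.545, 0.597, -0.399, 0.433]
contact_force: [-0.3, -0.8, -3.3]
finger_gap: 0.056
finger_force: 58.0
```

```bash
python3 - <<'E'
from k import *
s=log(); print(s["joint_pos"].round(3),s["finger_gap"],s["finger_force"],s["contact_force"])
p,m,L=fit(); cur=(s["tool_pos"],Ro.from_quat(s["orientation"])); Rg=tool(-85,-30,180); N=np.array([.519,.337,.30])
for x in path([cur,(cur[0],Rg),(N,Rg),(N-[0,0,.14],Rg)],s["joint_pos"],p): print(x)
goal(N,Rg)
E
```

```text
[ 0.59   0.522  1.477 -1.058  1.867  0.582] 0.05597975320998507 57.9900187253952 [-0.25605891 -0.81421715 -3.30170792]
([0.55, 0.44, 1.43, -0.92, 1.79, 0.5], np.float64(0.0), 2, np.float64(0.19), np.float64(0.0))
([0.84, 0.71, 1.02, -0.82, 2.1, 0.59], np.float64(0.0), 9, np.float64(0.19), np.float64(0.0))
([0.84, 0.81, 1.17, -0.73, 1.92, 0.78], np.float64(0.0), 5, np.float64(0.19), np.float64(0.0))
turn units [-0.0002  0.0338  0.0006] deg [-0.1 12.2  0.2]  then shift units [  8.19  -0.42 -10.24]  shift in present axes [  5.85  -0.41 -11.73]
```

>>> move_arm(increments=[[0,0,0,0,0.0169,0.0003],[0,0,0,0,0.0169,0.0003],[0.68,-0.035,-0.85,0,0,0],[0.68,-0.035,-0.85,0,0,0],[0.68,-0.035,-0.85,0,0,0],[0.68,-0.035,-0.85,0,0,0],[0.68,-0.035,-0.85,0,0,0],[0.68,-0.035,-0.85,0,0,0]])

```text
clock: 25.6
tool_pos: [0.5342, 0.2106, 0.318]
orientation: [0.584, 0.639, -0.339, 0.369]
contact_force: [0.3, 0.4, -3.7]
finger_gap: 0.0552
finger_force: 58.0
```

>>> move_arm(increments=[[0.68,-0.035,-0.85,0,0,0],[0.68,-0.035,-0.85,0,0,0],[0.68,-0.035,-0.85,0,0,0],[0.68,-0.035,-0.85,0,0,0],[0.68,-0.035,-0.85,0,0,0],[0.68,-0.035,-0.85,0,0,0],[0,0,0,0,0,0],[0,0,0,0,0,0]])

```text
clock: 26.4
tool_pos: [0.5188, 0.3378, 0.2983]
orientation: [0.584, 0.639, -0.339, 0.369]
contact_force: [-0.3, -0.4, -3.9]
finger_gap: 0.0557
finger_force: 58.0
```

```bash
python3 - <<'E'
from k import *
from station import vision
s=log(); print(s["joint_pos"].round(3),s["finger_gap"],s["finger_force"],s["contact_force"],s["tool_pos"])
goal(np.array([.519,.337,.17]),tool(-85,-30,180))
t=vision.camera("top")["image"][200:400,60:320]; c=vision.camera("side")["image"][150:450,130:430]
cv2.imwrite("pics/d.png",np.hstack([cv2.resize(t,(400,308)),cv2.resize(c,(400,400))[92:]]))
E
```

```text
[ 0.846  0.716  1.021 -0.819  2.102  0.588] 0.05568139550213832 57.986894845962524 [-0.3299139  -0.43730517 -3.9192402 ] [0.51879423 0.33779172 0.2983085 ]
turn units [-0.      0.0005  0.0005] deg [-0.   0.2  0.2]  then shift units [5.54 0.01 3.24]  shift in present axes [5.55 0.02 3.23]
```

View pics/d.png

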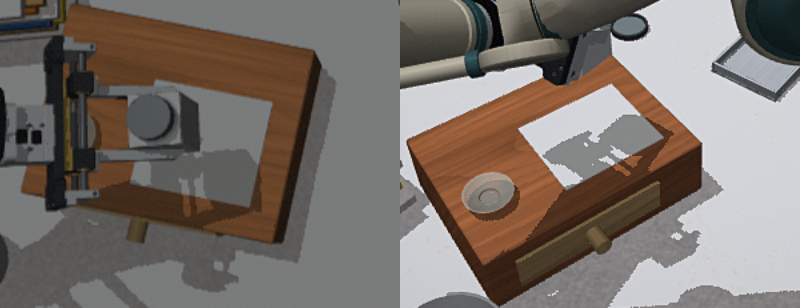

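The bottle hangs upright over the pane, cap at (150,117) in the left crop, and the dish and box are clear. I'll lower it.

>>> move_arm(increments=[[0.69,0,0.405,0,0,0],[0.69,0,0.405,0,0,0],[0.69,0,0.405,0,0,0],[0.69,0,0.405,0,0,0],[0.69,0,0.405,0,0,0],[0.69,0,0.405,0,0,0],[0.69,0,0.405,0,0,0],[0.69,0,0.405,0,0.0005,0.0005]])

```text
clock: 27.3
tool_pos: [0.5193, 0.3352, 0.1704]
orientation: [0.587, 0.638, -0.337, 0.368]
contact_force: [-0.4, 0.3, -3.5]
finger_gap: 0.0561
finger_force: 58.0
```

>>> move_arm(increments=[[0.22,0,0.125,0,0,0],[0.22,0,0.125,0,0,0],[0,0,0,0,0,0],[0,0,0,0,0,0]])

```text
clock: 27.7
tool_pos: [0.5195, 0.3353, 0.1625]
orientation: [0.587, 0.638, -0.336, 0.368]
contact_force: [-1.1, -0.0, -3.3]
finger_gap: 0.0556
finger_force: 58.0
```

```bash
python3 - <<'E'
from k import *
s=log(); print(s["joint_pos"].round(3),s["finger_gap"],s["contact_force"],s["tool_pos"])
goal(np.array([.519,.337,.1545]),tool(-85,-30,180))
E
```

```text
[ 0.842  0.806  1.176 -0.734  1.92   0.785] 0.055585427977298894 [-1.14622761 -0.01052452 -3.25764919] [0.51951148 0.33534575 0.16250036]
turn units [-0.0001 -0.0005 -0.0006] deg [-0.  -0.2 -0.2]  then shift units [ 0.39 -0.02  0.13]  shift in present axes [ 0.39 -0.02  0.13]
```

>>> move_arm(increments=[[0.12,0,0.07,0,-0.0005,0],[0.12,0,0.07,0,0,0],[0.05,0,0.03,0,0,0],[0,0,0,0,0,0],[0,0,0,0,0,0]])

```text
clock: 28.2
tool_pos: [0.5194, 0.3352, 0.1552]
orientation: [0.586, 0.637, -0.338, 0.369]
contact_force: [0.2, 0.2, -4.0]
finger_gap: 0.0557
finger_force: 58.0
```

>>> move_arm(increments=[[0.04,0,0.025,0,0,0],[0,0,0,0,0,0],[0,0,0,0,0,0]])

```text
clock: 28.5
tool_pos: [0.5194, 0.3351, 0.155]
orientation: [0.586, 0.637, -0.338, 0.369]
contact_force: [0.1, 0.9, -0.6]
finger_gap: 0.0555
finger_force: 58.0
```

>>> move_arm(increments=[[0.04,0,0.025,0,0,0],[0,0,0,0,0,0],[0,0,0,0,0,0]])

```text
clock: 28.8
tool_pos: [0.5194, 0.3351, 0.1549]
orientation: [0.586, 0.637, -0.338, 0.37]
contact_force: [-0.3, 2.5, 6.4]
finger_gap: 0.0558
finger_force: 58.0
```

>>> move_arm(increments=[[-0.03,0,-0.017,0,0,0],[0,0,0,0,0,0]])

```text
clock: 29.0
tool_pos: [0.5194, 0.3351, 0.1549]
orientation: [0.586, 0.637, -0.338, 0.369]
contact_force: [-0.5, 3.3, 5.2]
finger_gap: 0.0552
finger_force: 58.0
```

>>> move_arm(increments=[[0,0,0,0,0,0],[0,0,0,0,0,0],[0,0,0,0,0,0],[0,0,0,0,0,0],[0,0,0,0,0,0],[0,0,0,0,0,0]], jaw=1)

```text
clock: 29.6
tool_pos: [0.5194, 0.3351, 0.1538]
orientation: [0.586, 0.637, -0.338, 0.369]
contact_force: [-0.2, -0.3, 0.4]
finger_gap: 0.0936
finger_force: 0.0
```

>>> move_arm(increments=[[0,0,-0.7,0,0,0],[0,0,-1,0,0,0],[0,0,-1,0,0,0],[0,0,-1,0,0,0],[0,0,-1,0,0,0],[0,0,-1,0,0,0],[0,0,0,0,0,0],[0,0,0,0,0,0]])

```text
clock: 30.4
tool_pos: [0.5108, 0.4334, 0.2105]
orientation: [0.586, 0.637, -0.338, 0.369]
contact_force: [-0.4, -0.5, -0.0]
finger_gap: 0.0941
finger_force: 0.0
```

```bash
python3 - <<'E'
from k import *
from station import vision
s=log(); print(s["joint_pos"].round(3),s["finger_gap"],s["contact_force"],s["tool_pos"])
t=vision.camera("top")["image"][190:390,60:560]; c=vision.camera("side")["image"][150:450,130:530]
cv2.imwrite("pics/e.png",np.vstack([cv2.resize(t,(750,300)),np.pad(cv2.resize(c,(400,300)),((0,0),(0,350),(0,0)))]))
E
```

```text
[ 0.923  0.891  0.864 -0.761  2.142  0.674] 0.09413823522914024 [-0.38794024 -0.51309171 -0.02308932] [0.51081762 0.43344182 0.21051898]
```

View pics/e.png

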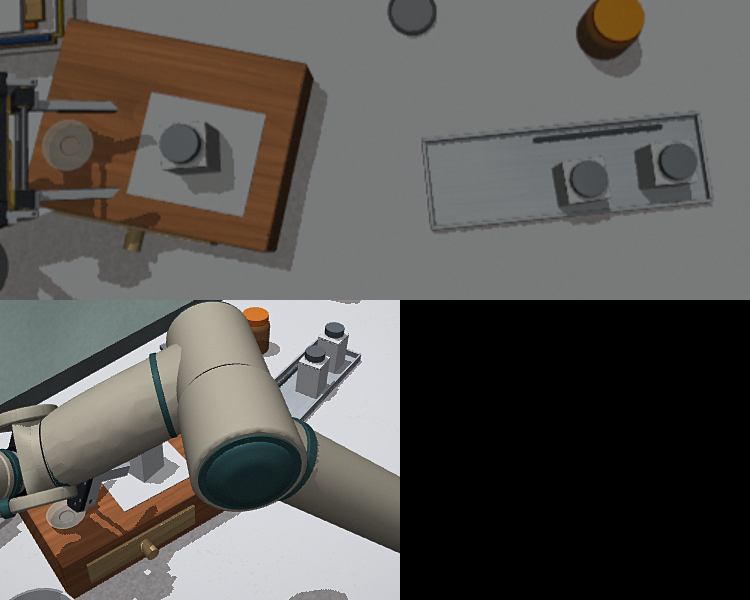

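A stands upright on the pane, cap at about (180,143) in the crop. B and C stand in the tray, the dish and probe look unmoved, and the fingers are clear. I'll check its position and hand in.

```bash
python3 - <<'E'
from k import *
from station import env
t,K,T=load("top0"); d=plane(K,T,(180,285.3),.218)[:2]-[.5193,.3392]; a=np.radians(-10.5)
l=np.array([[np.cos(a),np.sin(a)],[-np.sin(a),np.cos(a)]])@d; print("in pane",l)
if abs(l[0])<.035 and abs(l[1])<.045: print(env.close_job())
E
```

```text
in pane [ 0.00071167 -0.00575813]
the job is handed in; nothing more can be done
None
```

The job is handed in: bottle_a was the heaviest (about 4.0 N against 2.1 N and 1.6 N), was turned about 132 degrees in the air, and now stands upright about 6 mm from the pane's centre, with bottle_b and bottle_c standing in the tray; the verdict was not shown to me.

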